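# Set the choke and prime for a cold start

## Robot

A 6-joint arm with a two-finger parallel gripper is mounted at the origin on a cart in front of the work surface, level with it; the furniture and walls round the work are solid. World frame = base frame: x ahead of the robot, y to its left, z up, the work surface at z = 0. Lengths are in m, angles in degrees, forces in N, time in s.
With the tool pointing down it reaches from about 0.325 to 1 m from the base axis. Payload 5.1 kg.
Tool frame: the origin (TCP) lies at the very end of the fingers, on their centre line; the grasp point (between the pads) lies 19 mm behind it; z points along the fingers, y is the line along which they close (so a half turn about z gives the same grasp; the last joint's range is limited). The gripper opens to 85 mm and grips with 20 to 120 N. Pads are 22 mm wide; open, the fingers measure 114 mm over their backs; the gripper's body (76 mm by 85 mm) begins 54 mm behind the grasp point. The pads swing forward as they close: fully open they stand 13 mm farther back than shut.
Start: joints at [-79.045, 7.093, 94.555, -0, 78.352, -4.733], TCP at [0.176, -0.626, 0.193] pointing down, gripper open.
Joint ranges: [-149.61, 149.61], [-58.7, 133.49], [1.44, 155.28], [-77.14, 257.14], [18.33, 153.61], [-166.67, 166.67]. Speed limits (degrees/s): [147.25, 147.25, 180, 180, 180, 180].

## Interface

Orientations are given as [roll, pitch, yaw] about the fixed x, y, z axes, in that order (R = Rz(yaw) Ry(pitch) Rx(roll)).
In Python, from cell import get_state, eyes, ticket gives the robot as it stands.
- The arm moves only by the tool servo_tool, never from a script. Its argument "steps" is a list that holds one entry, the list of rows, each a list of 6 numbers: the shift along the tool's x, y, z in mm, then the turn, a rotation vector about the tool's x, y, z in rad. In form: [[[tx, ty, tz, ax, ay, az], ...]]. A call has 1 to 20 rows; each row is the pose to reach, as a shift and turn from the pose commanded when the call began, along the tool's axes at that moment; what a row does not reach only later rows make up. A row lasts 1/8 s, in which the tool goes at most 62.5 mm and 10.7 degrees, less where a joint would pass 70% of its speed; a pose out of reach is approached as far as the arm can. A call with a gripper value outside its range is refused whole. "gripper" is the finger opening in mm, from 0 to 85.4, set as the call begins (left out, the last holds). The fingers move at their own pace and stop on an object; "squeeze" is the grip in N (left out, the last holds). Time passes only in rows, so rows that repeat a pose let the fingers close. It gives the time, the measured TCP pose, the force, the opening and the grip force at its end, in the units of the state.
- get_state(): the state, without advancing time (a new reading comes with each control period).
- eyes.read_camera(name): name is "side" or "top" or "wrist"; returns the picture (420x560x3 uint8, red, green, blue); there is no depth.
- eyes.camera_info(name): a dict with "vertical_fov" (degrees; the focal length in pixels is half the picture's height over the tangent of half this angle, whatever the lens; pixels are square), "cx", "cy" (the principal point, pixels), "dist" ([k1, k2, p1, p2, k3] as OpenCV has them; the pictures are not rectified), "rvec" (rotation vector, rad) and "tvec" (3), from world to camera coordinates, as OpenCV has them; the wrist camera has in their place "hand_eye" (4x4, takes a point from camera to tool coordinates, whose origin is the TCP and whose axes are the flange's). Camera axes: x right, y down, z forward; pixel columns grow to the right and rows downward; lengths in m; the calibration is good to about 2 mm. A picture is of the moment at which its call begins: read the wrist's pose just before it. camera_info takes no time and is no camera call.
- ticket.finish_job(): hands the job in; it is judged then, once.
The state is a dict: "time_s": time; "joints": joint angles; "joint_velocities": joint speeds; "joint_torque": joint torques, N m; "position": TCP position; "tool_rot": TCP orientation; "contact_force": force on the tool from outside, world axes, zero at the start; "moment": the same for the moment, N m; "finger_gap": finger opening in m; "gripper_force": force on a finger pad.
Only numpy, scipy, OpenCV 4.12 (cv2) and the standard library are available. Lean on these libraries where they do the work, as an engineer would, in place of code of your own. Each camera call takes 0.05 s, during which the arm holds its last target. There are 200 camera calls.

## Task

Set the engine control box on the bench for a cold start, using only the fingertips and gripping or lifting nothing: push the yellow choke lever away from you from behind its grip, past the half-choke click, all the way to its full-choke stop. Only then press the black rubber primer button in the front of the deck fully down and let it come back up. Take the hand clear at the end, and leave the red throttle lever and the things lying around as they are.

Things in the scene. Friction and masses are not known exactly. Their poses are not given: they have to be found in the camera images.
- console: Blue steel engine control box with a bare aluminium deck, 190 (x) x 250 (y) x 60 mm high, fixed to the bench. Origin: centre of its underside, on the bench top. Its x axis points away from the robot to within about 0.25 rad, z up. The primer button is in the near middle of the deck; a white-faced hour meter is at the near left; two lever heads stand side by side on the far half, 130 mm apart, either one on the left. Levers swing in the box's x-z plane.
- choke_pivot (a point): Hinge of the choke lever, 16 mm above the deck (76 mm above the bench), fixed to its lever head; axes parallel to the console's. The lever turns about the y axis here.
- choke_grip (a point): Centre of the yellow crossbar grip on the choke lever, 85 mm from the pivot. Rounded bar 50 mm wide (along y), 28 mm thick in the direction of travel, 18 mm high, on a steel rod of 8 mm. Push on its near side, the one toward the robot; pressing its near and far halves at once counts as gripping it.
- choke (a joint): Choke lever angle, rad. 0: choke off, leaning 0.5 rad toward the robot from upright. 0.5: first detent (half choke), upright. 1.0: hard stop (full choke), leaning 0.5 rad away from the robot. A spring detent pulls it into 0, about 0.5 or 1.0, whichever is nearest, when let go, and it snaps forward there once over a hump; about 7 N at the grip pushes it over the first hump (at 0.25) and 5 N over the second (at 0.75). Starts at 0 to 0.06.
- throttle_ball (a point): Centre of the red ball knob (30 mm diameter) on the throttle lever, 85 mm from its own pivot, which is 16 mm above the deck. Held by friction anywhere in its swing of 0.5 rad either side of upright; to be left where it is.
- primer_top (a point): Centre of the top face of the primer button: black rubber, 30 mm diameter, in a dark steel housing near the middle of the deck's near edge, facing up.
- primer (a joint): Primer button travel, m: 0 up, 0.006 fully down; fully down takes 5 N; springs back.
- the_fitting: Loose turned brass hose fitting, 42 x 42 x 56 mm, standing left of the box. Origin: centre of its underside. Bystander.
- the_tape: Loose yellow and black tape measure, 76 x 79 x 33 mm, lying left of the box. Origin: centre of its underside. Bystander.
- the_bolt: Loose rusty hex bolt standing on its head, 33 x 29 x 74 mm, left of the box. Origin: centre of its underside. Bystander.

How it is judged (in metres and radians):
On the way, in this order (a step that is already met when the one before it is completed fails the run):
1. the choke lever is past the first detent and at its full-choke stop (value of joint choke above 0.93 rad), for 0.2 s.
2. the primer button is pressed fully down (value of joint primer above 0.0048 m), for 0.05 s.
At the end, for the whole second after the job is handed in: The choke lever stays at its full-choke stop (joint above 0.93 rad), the primer has been pressed (at least 4.8 of 6 mm) after that and has come back up (below 1.2 mm), the throttle grip is within 12 mm and each loose thing within 20 mm of where it was (value of joint choke above 0.93 rad and value of joint primer below 0.0012 m and distance of throttle_ball from where it was at the start of the episode below 0.012 m and distance of each of the_fitting, the_tape, the_bolt from where it was at the start of the episode below 0.02 m); the robot touches nothing.
It fails at once if the choke lever's grip is pinched (the fingers press both its near and far halves with more than 2 N) (contact force between the fingers and choke_c1 above 2 N and contact force between the fingers and choke_c2 above 2 N).
It fails at once if the primer is pressed (more than 3 mm) while the choke lever is not at full choke (value of joint primer above 0.003 m and value of joint choke below 0.9 rad).
It fails at once if the throttle lever is moved by more than 12 mm (distance of throttle_ball from where it was at the start of the episode above 0.012 m).
It fails at once if a loose thing is lifted or moved by more than 20 mm (distance of any of the_fitting, the_tape, the_bolt from where it was at the start of the episode above 0.02 m).
It also fails if it takes over 45 s, if anything falls off the work surface, if the arm or the gripper's body presses on something with over 40 N, if the wrist force passes 120 N, or if a joint passes its speed limit or range.

## Working session

There is one attempt and no reset: what is moved stays moved. The work goes in short steps, Python scripts to look and compute and a tool call to move; the robot and the scene stay as the last step left them, time stands still between calls to the robot, and variables do not carry over. Pictures are saved under pics/ and viewed, at most 10 in all, crops included, and the job is handed in when it is done.

Besides the shell and the picture viewer there is one more tool, called as name(argument=value, ...) on one line, values as JSON. servo_tool: Moves the arm, as the interface text tells. Its arguments: {"type":"object","properties":{"steps":{"type":"array"},"gripper":{"type":"number"},"squeeze":{"type":"number"}},"required":["steps"]}

```bash
mkdir -p pics
cat > h.py <<'E'
import numpy as np,cv2
from cell import get_state,eyes,ticket
def cam(n):
    i=eyes.camera_info(n);f=210/np.tan(np.radians(i['vertical_fov'])/2)
    K=np.array([[f,0,i['cx']],[0,f,i['cy']],[0,0,1.]]);return i,K,np.array(i['dist'],float)
def ray(n,px):
    i,K,d=cam(n);u=cv2.undistortPoints(np.array([[px]],float),K,d)[0,0]
    R=cv2.Rodrigues(np.array(i['rvec'],float))[0];t=np.array(i['tvec'],float).ravel()
    v=R.T@np.array([u[0],u[1],1]);return -R.T@t,v/np.linalg.norm(v)
def onplane(n,px,z):
    o,v=ray(n,px);return o+v*(z-o[2])/v[2]
def tri(p,q):
    a,u=ray('top',p);b,v=ray('side',q)
    s=np.linalg.lstsq(np.c_[u,-v],b-a,rcond=None)[0];A=a+s[0]*u;B=b+s[1]*v
    return (A+B)/2,np.linalg.norm(A-B)
E
python3 - <<'E'
from h import *
for n in('top','side'):
    cv2.imwrite(f'pics/{n}.png',eyes.read_camera(n)[...,::-1]);print(n,ray(n,(280,210)))
s=get_state();print(s['position'],s['tool_rot'],s['time_s'])
E
```

```text
top (array([0.46844747, 0.28616898, 0.93859603]), array([ 0.13079736, -0.03881457, -0.99064902]))
side (array([0.51495955, 0.95057584, 0.62385339]), array([ 0.08277274, -0.80174107, -0.5919121 ]))
[ 0.17562601 -0.6251684   0.19186154] [-1.79890252e+02 -1.02338348e-02  1.56889912e+01] 0.1
```

View pics/top.png

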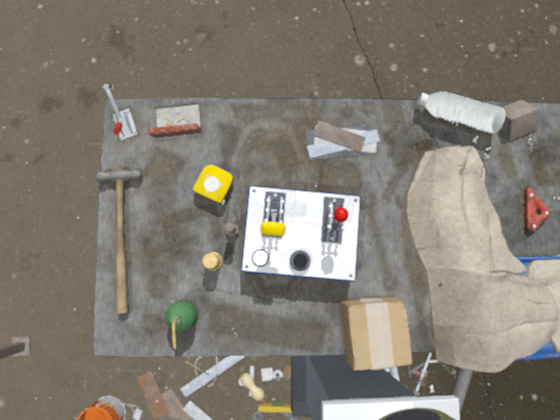

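View pics/side.png

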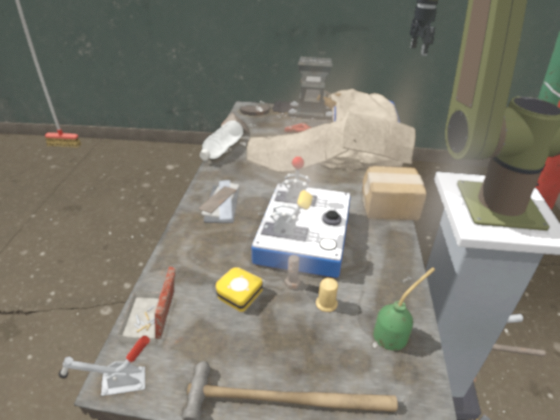

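The top view shows the choke grip at (273,229), primer (300,260), throttle ball (341,214), and deck corners near (250,188), (358,197), (354,279), (243,272). In the side view, the grip is at (305,200), the primer (332,217) and the ball (297,162).

Run:
```python
from h import *
def cen(n,img,box,f):
    x0,y0,x1,y1=box;h=cv2.cvtColor(img,cv2.COLOR_BGR2HSV)[y0:y1,x0:x1].astype(int)
    m=f(h[...,0],h[...,1],h[...,2]).astype(np.uint8)
    k,l,s,c=cv2.connectedComponentsWithStats(m);j=1+np.argmax(s[1:,4]);return c[j]+[x0,y0],s[j]+[x0,y0,0,0,0]
T=cv2.imread('pics/top.png');S=cv2.imread('pics/side.png')
Y=lambda h,s,v:(h>18)&(h<34)&(s>130)&(v>110)
Rd=lambda h,s,v:((h<8)|(h>172))&(s>140)&(v>90)
B=lambda h,s,v:(v<75)
r={}
for k,f,a,b in(('grip',Y,(255,215,292,243),(290,185,320,213)),('ball',Rd,(328,203,355,226),(287,152,308,172)),('prim',B,(284,246,316,274),(318,206,345,226))):
    p,sp=cen('top',T,a,f);q,sq=cen('side',S,b,f);print(k,p.round(1),sp,q.round(1),sq,*tri(p,q))
    if k=='prim':print(onplane('top',p,.07))
C=[onplane('top',c,.06)[:2] for c in((250,188),(358,197),(354.5,279.5),(243,272.5))]
print(np.round(C,3),np.mean(C,0))
for i in range(4):
    d=C[i]-C[(i+1)%4];print(np.linalg.norm(d),np.degrees(np.arctan2(d[1],d[0])))
for k,p in(('fit',(212,262)),('bolt',(231,230)),('tape',(213,184))):print(k,onplane('top',p,.05))
cv2.imwrite('pics/c1.png',np.hstack([cv2.resize(T[180:290,235:365],(390,330),interpolation=2),cv2.resize(S[150:280,240:370],(400,330),interpolation=2)]))
```

```text
Traceback (most recent call last):
ValueError: attempt to get argmax of an empty sequence
```

Run:
```python
from h import *
def cen(n,img,box,f):
    x0,y0,x1,y1=box;h=cv2.cvtColor(img,cv2.COLOR_BGR2HSV)[y0:y1,x0:x1].astype(int)
    m=f(h[...,0],h[...,1],h[...,2]).astype(np.uint8)
    k,l,s,c=cv2.connectedComponentsWithStats(m)
    if k<2:return np.array([np.nan,np.nan]),0
    j=1+np.argmax(s[1:,4]);return c[j]+[x0,y0],s[j]+[x0,y0,0,0,0]
T=cv2.imread('pics/top.png');S=cv2.imread('pics/side.png')
Y=lambda h,s,v:(h>15)&(h<38)&(s>85)&(v>100)
Rd=lambda h,s,v:((h<10)|(h>170))&(s>100)&(v>90)
B=lambda h,s,v:(v<90)
for k,f,a,b in(('grip',Y,(255,215,292,243),(290,185,320,213)),('ball',Rd,(328,203,355,226),(287,152,308,172)),('prim',B,(284,246,316,274),(318,206,345,226))):
    p,sp=cen('top',T,a,f);q,sq=cen('side',S,b,f);print(k,p.round(1),sp,q.round(1),sq)
    if not np.isnan(p+q).any():print(*tri(p,q))
    if k=='prim':print(onplane('top',p,.07))
C=[onplane('top',c,.06)[:2] for c in((250,188),(358,197),(354.5,279.5),(243,272.5))]
print(np.round(C,3),np.mean(C,0))
for i in range(4):
    d=C[i]-C[(i+1)%4];print(np.linalg.norm(d),np.degrees(np.arctan2(d[1],d[0])))
for k,p in(('fit',(212,262)),('bolt',(231,230)),('tape',(213,184))):print(k,onplane('top',p,.05))
cv2.imwrite('pics/c1.png',np.hstack([cv2.resize(T[180:290,235:365],(390,330),interpolation=2),cv2.resize(S[150:280,240:370],(400,330),interpolation=2)]))
```

```text
grip [272.4 228.3] [261 221  24  15 308] [304.5 197.4] [299 191  12  13 102]
[0.53584284 0.27070259 0.15864846] 6.310878743472454e-05
ball [340.3 214. ] [334 207  14  15 167] [296.6 159.7] [293 157   8   6  33]
[0.56223072 0.13975272 0.17071523] 0.002096952969586088
prim [299.9 261.2] [293 254  15  16 176] [332.1 215.6] [326 212  13   8  77]
[0.47269302 0.21120941 0.07430865] 0.0006879623932602637
[0.4723692  0.21085817 0.07      ]
[[0.634 0.317]
 [0.612 0.078]
 [0.431 0.092]
 [0.449 0.333]] [0.53179235 0.20499145]
0.24078874036216696 84.87698825942327
0.1816143529949622 -4.503527578258684
0.2416810491296959 -94.29237696465721
0.1851105890943775 175.21643397910452
fit [0.47244217 0.40097441 0.05      ]
bolt [0.54209488 0.3597881  0.05      ]
tape [0.64541428 0.40055134 0.05      ]
```

View pics/c1.png

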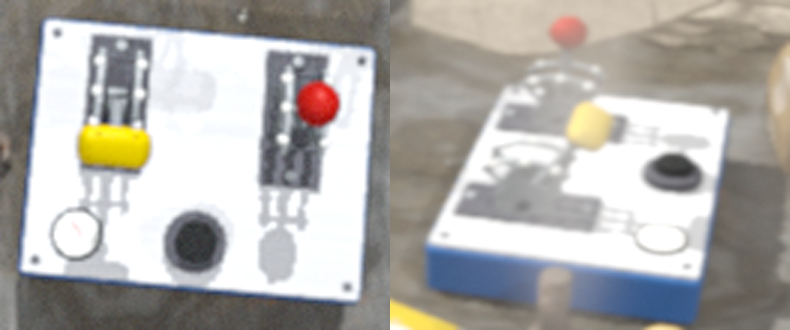

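The crop confirms this: the yellow grip is at the left, the primer at front centre and the throttle at right, with box yaw ≈ -4.7°. Next I plan the approach.

```bash
cat >> h.py <<'E'
from scipy.spatial.transform import Rotation as Ro
def rel(p,yaw=-4.7):
    s=get_state();R=Ro.from_euler('xyz',s['tool_rot'],degrees=True)
    t=R.inv().apply(np.array(p)-s['position'])*1e3
    a=(R.inv()*Ro.from_euler('xyz',[180,0,yaw],degrees=True)).as_rotvec();return t.round(1),a.round(3)
E
python3 - <<'E'
from h import *
u=np.array([.9966,-.082,0]);g=np.array([.5365,.2706,0])
for p in([.176,-.626,.32],[.42,-.3,.32],[.46,0,.32],g-.058*u+[0,0,.28],g-.058*u+[0,0,.135]):print(np.round(p,3),*rel(p))
E
```

```text
[ 0.176 -0.626  0.32 ] [   0.2    0.7 -128.1] [-0.002  0.     0.356]
[ 0.42 -0.3   0.32] [ 323.2 -247.2 -127.6] [-0.002  0.     0.356]
[0.46 0.   0.32] [ 442.9 -525.2 -127.1] [-0.002  0.     0.356]
[0.479 0.275 0.28 ] [ 535.3 -785.2  -86.5] [-0.002  0.     0.356]
[0.479 0.275 0.135] [ 535.3 -784.9   58.5] [-0.002  0.     0.356]
```

servo_tool(steps=[[[0,0,-60,0,0,0],[0,0,-128,0,0,0],[50,-35,-128,0,0,0.05],[100,-75,-128,0,0,0.1],[150,-115,-128,0,0,0.15],[200,-150,-128,0,0,0.2],[250,-190,-128,0,0,0.25],[290,-220,-128,0,0,0.3],[323,-247,-128,0,0,0.356],[350,-300,-128,0,0,0.356],[375,-355,-128,0,0,0.356],[400,-410,-128,0,0,0.356],[420,-465,-128,0,0,0.356],[443,-525,-128,0,0,0.356],[465,-580,-128,0,0,0.356],[485,-635,-120,0,0,0.356],[505,-690,-110,0,0,0.356],[520,-740,-98,0,0,0.356],[535,-785,-86,0,0,0.356],[535,-785,-86,0,0,0.356]]], gripper=0, squeeze=20)

```text
time_s: 2.6
position: [0.4772, 0.2768, 0.2765]
tool_rot: [179.9, 0.2, -4.5]
contact_force: [-1.0, -1.2, -0.2]
finger_gap: 0.0
gripper_force: 0.0
```

Run:
```python
from h import *
s=get_state();im=eyes.read_camera('wrist')[...,::-1];cv2.imwrite('pics/w1.png',im)
i,K,d=cam('wrist');H=np.array(i['hand_eye'])
R=Ro.from_euler('xyz',s['tool_rot'],degrees=True).as_matrix()
def wp(px,z):
    v=R@H[:3,:3]@np.r_[cv2.undistortPoints(np.array([[px]],float),K,d)[0,0],1];o=R@H[:3,3]+s['position'];return o+v*(z-o[2])/v[2]
h=cv2.cvtColor(np.ascontiguousarray(im),cv2.COLOR_BGR2HSV).astype(int)
m=((h[...,0]>15)&(h[...,0]<38)&(h[...,1]>120)&(h[...,2]>100)).astype(np.uint8)
k,l,st,c=cv2.connectedComponentsWithStats(m)
for j in np.argsort(-st[1:,4])[:3]+1:print(st[j],c[j],wp(c[j],.155))
print(s['position'],s['time_s'])
u=np.array([.9966,-.082,0]);g=np.array([.5365,.2706,0])
for a in(-.058,-.03,.03,.05,.054):print(a,*rel(g+a*u+[0,0,.135]))
```

```text
[ 124    0   73   72 3043] [161.85704896  31.82090043] [0.62251414 0.36313289 0.155     ]
[ 254  114   54   26 1203] [280.3599335  126.39235245] [0.53725652 0.2703729  0.155     ]
[0.47715092 0.27680843 0.27647446] 2.6
-0.058 [  1.4  -0.2 142.5] [0.002 0.002 0.002]
-0.03 [ 2.940e+01 -1.000e-01  1.424e+02] [0.002 0.002 0.002]
0.03 [ 89.4   0.  142.2] [0.002 0.002 0.002]
0.05 [1.094e+02 1.000e-01 1.422e+02] [0.002 0.002 0.002]
0.054 [1.134e+02 1.000e-01 1.422e+02] [0.002 0.002 0.002]
```

View pics/w1.png

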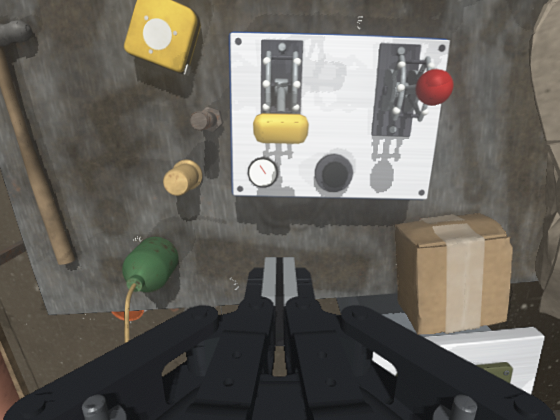

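The wrist view puts the grip at (280,126) → (0.537, 0.270), which agrees with the first measurement, and the primer at (333,173). Next I descend behind the grip and start pushing.

servo_tool(steps=[[[0,0,45,0,0,0],[0,0,90,0,0,0],[0,0,142,0,0,0],[0,0,142,0,0,0],[15,0,142,0,0,0],[25,0,142,0,0,0],[35,0,142,0,0,0],[42,0,142,0,0,0],[50,0,142,0,0,0],[57,0,142,0,0,0],[64,0,142,0,0,0],[71,0,142,0,0,0],[78,0,142,0,0,0],[85,0,142,0,0,0],[92,0,142,0,0,0],[97,0,142,0,0,0],[97,0,142,0,0,0]]])

```text
time_s: 4.78
position: [0.5755, 0.2666, 0.137]
tool_rot: [-180.0, 0.0, -4.7]
contact_force: [-0.3, 1.0, 1.0]
finger_gap: -0.0
gripper_force: 0.0
```

servo_tool(steps=[[[5,0,0,0,0,0],[10,0,0,0,0,0],[14,0,0,0,0,0],[17,0,0,0,0,0],[17,0,0,0,0,0]]])

```text
time_s: 5.4
position: [0.5923, 0.2652, 0.137]
tool_rot: [180.0, 0.0, -4.7]
contact_force: [0.7, -0.3, 0.1]
finger_gap: 0.0
gripper_force: 0.0
```

Run:
```python
from h import *
s=get_state();print(s['position'],s['contact_force'])
T=eyes.read_camera('top')[...,::-1];S=eyes.read_camera('side')[...,::-1]
cv2.imwrite('pics/c2.png',np.hstack([cv2.resize(T[160:290,235:365],(400,400),interpolation=2),cv2.resize(S[150:280,240:370],(400,400),interpolation=2)]))
```

```text
[0.59233906 0.26520888 0.13698533] [ 0.73509849 -0.29196116  0.11402241]
```

View pics/c2.png

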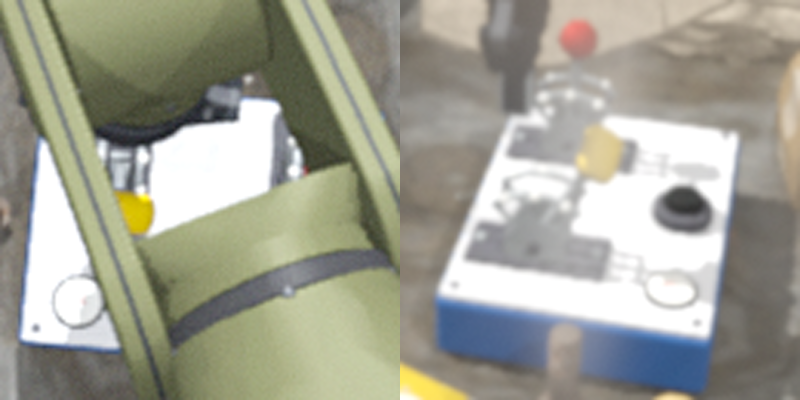

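The side crop shows the choke grip (599,152) still at its start, with the fingertip (515,105) beyond it. I'll check where the tip should project.

Run:
```python
from h import *
for n in('top','side'):
    i,K,d=cam(n)
    P=np.array([[.5923,.2652,.137],[.5923,.2652,.21],[.5365,.2706,.1506],[.618,.264,.1506],[.5747,.2673,.161],[.577,.267,.076]])
    print(n,cv2.projectPoints(P,np.array(i['rvec']),np.array(i['tvec']),K,d)[0].round(1).tolist())
S=eyes.read_camera('side')[...,::-1];cv2.imwrite('pics/s3.png',cv2.resize(S[90:240,220:400],(800,667)[:1]+(600,),interpolation=2))
print(get_state()['joints'])
```

```text
top [[[274.7, 201.1]], [[275.7, 195.0]], [[272.4, 228.3]], [[275.3, 187.3]], [[274.0, 208.2]], [[273.2, 212.5]]]
side [[[277.0, 202.3]], [[277.5, 172.1]], [[304.0, 200.6]], [[264.8, 195.6]], [[285.6, 194.0]], [[283.6, 226.5]]]
[1.93957868e+01 9.20557245e+00 9.77121998e+01 2.89337020e-03
 7.30883248e+01 1.14104915e+02]
```

View pics/s3.png

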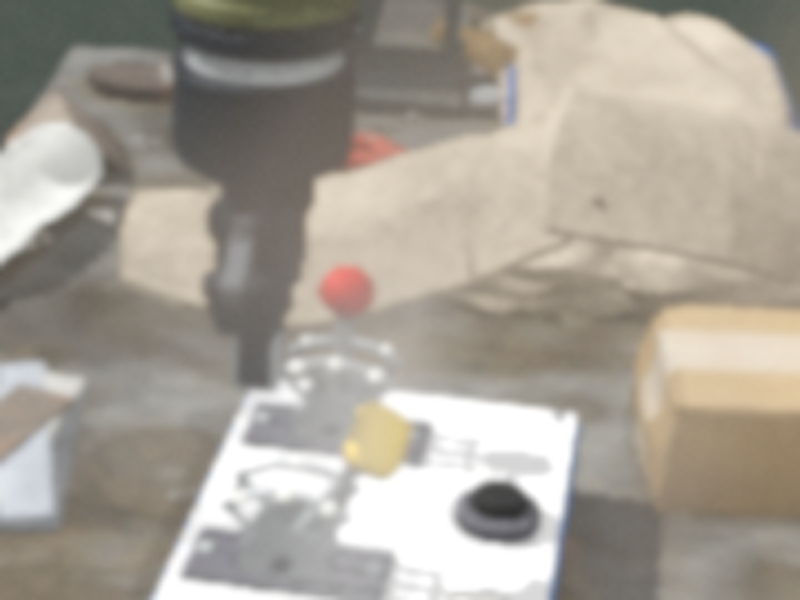

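The tip is about 16 px (~40 mm) higher in the side view than reported, so the fingers passed above the grip. I'll check the heights using the deck size in the wrist picture.

Run:
```python
from h import *
s={'position':[.47715,.27681,.27647],'tool_rot':[179.9,.2,-4.5]}
i,K,d=cam('wrist');H=np.array(i['hand_eye']);print(H.round(4).tolist(),i['dist'])
R=Ro.from_euler('xyz',s['tool_rot'],degrees=True).as_matrix()
def wp(px,z):
    v=R@H[:3,:3]@np.r_[cv2.undistortPoints(np.array([[px]],float),K,d)[0,0],1];o=R@H[:3,3]+s['position'];return o+v*(z-o[2])/v[2]
C=[wp(p,.06)[:2] for p in((231,34),(450,40),(429,199),(233.5,195))]
print(np.round(C,3),np.mean(C,0),[np.linalg.norm(C[k]-C[(k+1)%4]).round(4) for k in range(4)])
print('ball',wp((435,87),.165),'primer',wp((333,173),.075))
# where does the TCP/tip project in the wrist image, for shifts along the fingers
for dz in(0,-.02,-.04,-.06):
    q=np.linalg.inv(H)@np.array([0,0,dz,1]);print(dz,cv2.projectPoints(q[:3].reshape(1,3),np.zeros(3),np.zeros(3),K,d)[0].ravel().round(1))
st=get_state();print(st['finger_gap'],st['position'],st['tool_rot'])
```

```text
[[0.0006, -0.9553, -0.2956, 0.0749], [1.0, 0.0006, -0.0, 0.0005], [0.0002, -0.2956, 0.9553, -0.1816], [0.0, 0.0, 0.0, 1.0]] [-0.0481782  0.         0.         0.         0.       ]
[[0.636 0.316]
 [0.613 0.075]
 [0.43  0.09 ]
 [0.454 0.335]] [0.53329587 0.20398597] [np.float64(0.2428), np.float64(0.1834), np.float64(0.2458), np.float64(0.1821)]
ball [0.5608413  0.13746217 0.165     ] primer [0.475484   0.21269478 0.075     ]
0 [278.3 241.9]
-0.02 [278.2 256.2]
-0.04 [278.1 274. ]
-0.06 [278.  296.5]
-0.0003417613589356442 [0.5920692  0.2652926  0.13699687] [-1.79999963e+02  6.69589995e-03 -4.70996964e+00]
```

The wrist picture also shows the real fingertips about 20 mm short of the nominal TCP. I'll go back over the grip and push about 32 mm lower, using the force reading to confirm contact.

servo_tool(steps=[[[0,0,-45,0,0,0],[-40,0,-50,0,0,0],[-80,0,-50,0,0,0],[-114,0,-50,0,0,0],[-114,0,-50,0,0,0],[-114,0,-10,0,0,0],[-114,0,20,0,0,0],[-114,0,32,0,0,0],[-114,0,32,0,0,0],[-100,0,32,0,0,0],[-90,0,32,0,0,0],[-82,0,32,0,0,0],[-76,0,32,0,0,0],[-76,0,32,0,0,0]]])

```text
time_s: 7.3
position: [0.5155, 0.2718, 0.1057]
tool_rot: [180.0, 0.2, -4.7]
contact_force: [-6.9, 0.2, 5.2]
finger_gap: -0.0003
gripper_force: 3.5
```

servo_tool(steps=[[[6,0,0,0,0,0],[12,0,0,0,0,0],[18,0,0,0,0,0],[24,0,0,0,0,0],[24,0,0,0,0,0]]])

```text
time_s: 7.92
position: [0.5409, 0.2694, 0.1049]
tool_rot: [180.0, -0.0, -4.7]
contact_force: [0.4, 0.2, -0.1]
finger_gap: -0.0003
gripper_force: 0.0
```

servo_tool(steps=[[[6,0,0,0,0,0],[12,0,0,0,0,0],[18,0,0,0,0,0],[22,0,0,0,0,0],[22,0,0,0,0,0]]])

```text
time_s: 8.55
position: [0.5627, 0.2677, 0.105]
tool_rot: [-180.0, -0.0, -4.7]
contact_force: [-1.0, 0.2, 1.7]
finger_gap: 0.0001
gripper_force: 0.8
```

servo_tool(steps=[[[6,0,0,0,0,0],[12,0,0,0,0,0],[16,0,0,0,0,0],[20,0,0,0,0,0],[20,0,0,0,0,0]]])

```text
time_s: 9.18
position: [0.5827, 0.2661, 0.1051]
tool_rot: [-180.0, -0.0, -4.7]
contact_force: [-0.4, -1.0, -0.5]
finger_gap: -0.0001
gripper_force: 0.0
```

Run:
```python
from h import *
S=eyes.read_camera('side')[...,::-1]
cv2.imwrite('pics/s4.png',cv2.resize(S[130:255,230:380],(720,600),interpolation=2))
h=cv2.cvtColor(np.ascontiguousarray(S),cv2.COLOR_BGR2HSV).astype(int)[170:215,240:320]
m=((h[...,0]>15)&(h[...,0]<38)&(h[...,1]>85)&(h[...,2]>100));y,x=np.where(m);print(m.sum(),x.mean()+240,y.mean()+170)
```

```text
210 265.6142857142857 194.54285714285714
```

View pics/s4.png

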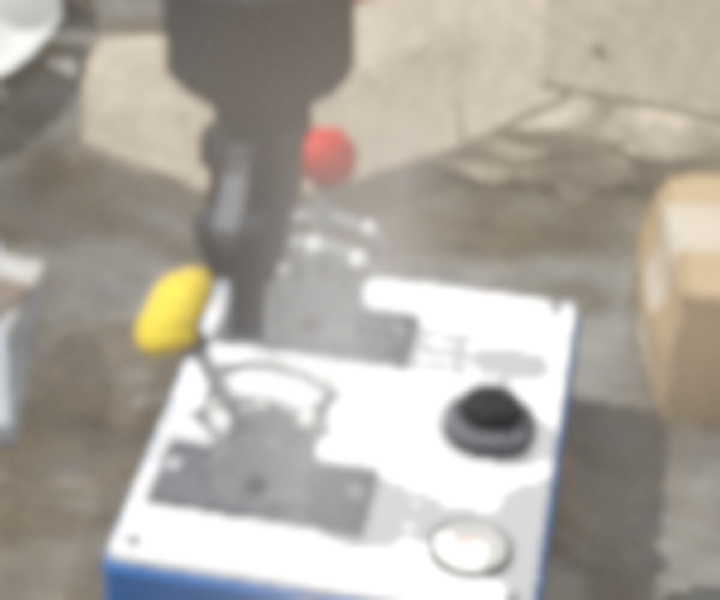

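The side view shows the choke grip at (266,194.5), matching the predicted full-choke position (265,196). I'll give it a gentle push against the stop to confirm.

servo_tool(steps=[[[4,0,0,0,0,0],[7,0,0,0,0,0],[10,0,0,0,0,0],[12,0,0,0,0,0],[12,0,0,0,0,0],[12,0,0,0,0,0]]])

```text
time_s: 9.98
position: [0.5918, 0.2653, 0.1049]
tool_rot: [180.0, 0.3, -4.7]
contact_force: [-8.3, -0.3, 4.9]
finger_gap: 0.0001
gripper_force: 4.2
```

servo_tool(steps=[[[-15,0,0,0,0,0],[-40,0,0,0,0,0],[-50,0,-40,0,0,0],[-60,0,-60,0,0,0],[-90,20,-60,0,0,0],[-113,43,-40,0,0,0],[-113,43,-20,0,0,0],[-113,43,-20,0,0,0]]])

```text
time_s: 10.98
position: [0.4769, 0.2312, 0.1231]
tool_rot: [179.9, 0.2, -4.7]
contact_force: [-0.5, -0.2, 0.6]
finger_gap: -0.0002
gripper_force: 0.0
```

Run:
```python
from h import *
print(get_state()['position'],*rel([.474,.2115,.05]))
```

```text
[0.47694246 0.23123048 0.12306913] [-1.1 19.8 73.1] [ 0.001  0.003 -0.   ]
```

servo_tool(steps=[[[-1,20,0,0,0,0],[-1,20,30,0,0,0],[-1,20,55,0,0,0],[-1,20,68,0,0,0],[-1,20,68,0,0,0]]])

```text
time_s: 11.6
position: [0.4753, 0.2112, 0.0566]
tool_rot: [180.0, 0.1, -4.7]
contact_force: [0.3, -0.6, 0.4]
finger_gap: -0.0002
gripper_force: 0.0
```

Run:
```python
from h import *
W=eyes.read_camera('wrist')[...,::-1];S=eyes.read_camera('side')[...,::-1];print(get_state()['position'])
cv2.imwrite('pics/c5.png',np.hstack([cv2.resize(W[120:320,180:380],(400,400)),cv2.resize(S[150:250,260:360],(400,400),interpolation=2)]))
```

```text
[0.47639188 0.21181654 0.05819517]
```

View pics/c5.png

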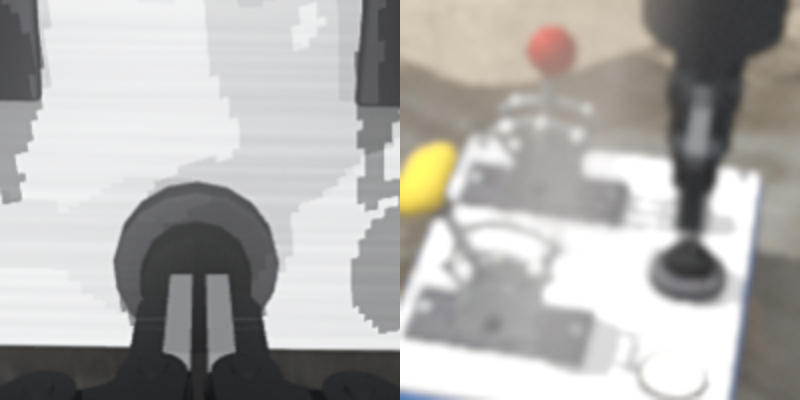

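The wrist crop shows the shut tips over the black button (centre about (196,275) in the crop), with the tip just above it in the side crop (690,235). The yellow lever is still at full choke. Now I press in small steps.

servo_tool(steps=[[[-2,0,5,0,0,0],[-2,0,9,0,0,0],[-2,0,12,0,0,0],[-2,0,15,0,0,0],[-2,0,15,0,0,0]]])

```text
time_s: 12.32
position: [0.4733, 0.2119, 0.0421]
tool_rot: [180.0, 0.0, -4.7]
contact_force: [-1.0, -0.1, 1.2]
finger_gap: 0.0001
gripper_force: 1.1
```

servo_tool(steps=[[[0,0,2,0,0,0],[0,0,4,0,0,0],[0,0,5,0,0,0],[0,0,5,0,0,0]]])

```text
time_s: 12.82
position: [0.4735, 0.2119, 0.0377]
tool_rot: [-180.0, 0.0, -4.7]
contact_force: [-3.2, -0.7, 6.5]
finger_gap: -0.0001
gripper_force: 3.4
```

servo_tool(steps=[[[0,0,2,0,0,0],[0,0,4,0,0,0],[0,0,4,0,0,0],[0,0,4,0,0,0]]])

```text
time_s: 13.32
position: [0.4736, 0.212, 0.0373]
tool_rot: [180.0, 0.1, -4.7]
contact_force: [-13.8, -4.4, 27.9]
finger_gap: -0.0001
gripper_force: 13.8
```

The stop is firm after about 6 mm of travel, so the button is fully down. Retreating.

servo_tool(steps=[[[0,0,-6,0,0,0],[0,0,-15,0,0,0],[0,0,-50,0,0,0],[0,0,-100,0,0,0],[0,0,-150,0,0,0],[-30,0,-200,0,0,0],[-60,50,-220,0,0,0],[-60,100,-220,0,0,0],[-60,150,-220,0,0,0],[-60,150,-220,0,0,0],[-60,150,-220,0,0,0],[-60,150,-220,0,0,0]]])

```text
time_s: 14.82
position: [0.4013, 0.0681, 0.2527]
tool_rot: [-180.0, 0.0, -4.6]
contact_force: [0.4, 0.2, 0.0]
finger_gap: -0.0001
gripper_force: 0.0
```

Run:
```python
from h import *
T=eyes.read_camera('top')[...,::-1];S=eyes.read_camera('side')[...,::-1];print(get_state()['position'],get_state()['contact_force'])
cv2.imwrite('pics/c6.png',np.hstack([cv2.resize(T[150:290,190:370],(400,311),interpolation=2),cv2.resize(S[150:301,220:370],(400,311),interpolation=2)]))
```

```text
[0.40128401 0.06815426 0.2528348 ] [-0.45016902  0.13736019  0.15363254]
```

View pics/c6.png

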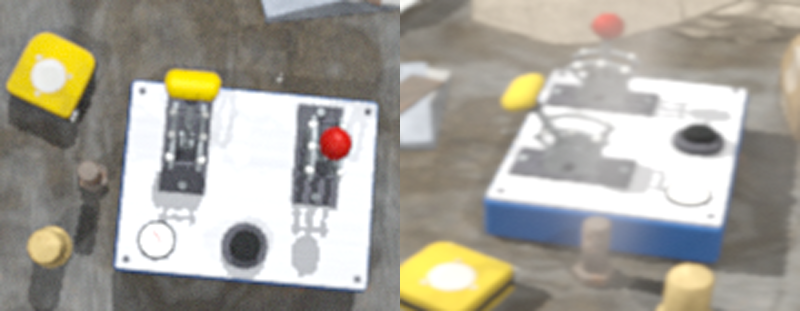

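The yellow grip (193,84) is at full choke, the primer (244,244) is up, and the throttle (335,143) and the loose things haven't moved. The hand is clear, so I'm handing the job in.

```bash
python3 -c "
from cell import ticket;print(ticket.finish_job())"
```

```text
the job is handed in; nothing more can be done
None
```

Job handed in at about 15 s of the 45 s allowed: the choke is at its full-choke stop, the primer was then pressed to its stop and came back up, the hand is clear, and the throttle and loose things look unmoved in the last pictures; the hand-in call gave no verdict.

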